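# Tip the tea carton into its bay

## Robot

A 7-joint arm with a two-finger parallel gripper is mounted at the origin on a cart in front of the work surface, level with it; the furniture and walls round the work are solid. World frame = base frame: x ahead of the robot, y to its left, z up, the work surface at z = 0. Lengths are in m, angles in rad, forces in N, time in s.
With the tool pointing down it reaches from about 0.35 to 0.9 m from the base axis. Payload 7.2 kg.
Tool frame: the origin (TCP) lies at the very end of the fingers, on their centre line; the grasp point (between the pads) lies 19 mm behind it; z points along the fingers, y is the line along which they close (so a half turn about z gives the same grasp; the last joint's range is limited). The gripper opens to 88 mm and grips with 3 to 60 N. Pads are 20 mm wide; open, the fingers measure 115 mm over their backs; the gripper's body (75 mm by 178 mm) begins 61 mm behind the grasp point.
Start: joints at [-1.237, 0.411, -0.013, 1.596, 0.006, 1.134, -0.082], TCP at [0.244, 0.575, 0.223] pointing down, gripper open.
Joint ranges: [-2.95, 2.95], [-0.29, 1.99], [-1.47, 1.44], [0.14, 2.54], [-1.03, 4.17], [0.13, 1.85], [-2.86, 2.86]. Speed limits (rad/s): [2.39, 2.39, 3.01, 3.01, 3.14, 3.14, 3.14].

## Interface

Orientations are given as a rotation vector (axis times angle).
In Python, from rig import observe, read_camera, ticket gives the robot as it stands.
- The arm moves only by the tool carry_out, never from a script. Its argument "plan" is a list of rows, each an object with "linear": the shift along the tool's x, y, z in m, a list of three; "rot": the turn, a rotation vector about the tool's x, y, z in degrees, a list of three. A call has 1 to 12 rows; each row is the pose to reach, as a shift and turn from the pose commanded when the call began, along the tool's axes at that moment; what a row does not reach only later rows make up. A row lasts 1/10 s, in which the tool goes at most 50 mm and 8.59 degrees, less where a joint would pass 70% of its speed; a pose out of reach is approached as far as the arm can. A call with a gripper value outside its range is refused whole. "fingers" is the opening, from 0 (shut) to 1 (fully open), set as the call begins (left out, the last holds). The fingers move at their own pace and stop on an object; the grip force is fixed at half the most. Time passes only in rows, so rows that repeat a pose let the fingers close. It gives the time, the measured TCP pose, the force, the opening and the grip force at its end, in the units of the state.
- observe(): the state, without advancing time (a new reading comes with each control period).
- read_camera(name): name is "side" or "top"; returns a dict with "frame" (420x560x3 uint8, red, green, blue), "depth" (420x560 float32, m along the optical axis (not along the pixel's ray), 0 where there is no reading), "intrinsics" (3x3 intrinsics, pixels), "k1" (the pictures are not rectified: a ray, as slopes to the right and down, at radius r is drawn at 1 + k1 r^2 times it, then the intrinsics apply), "extrinsics" (4x4, takes a point from camera to world coordinates). Camera axes: x right, y down, z forward; pixel columns grow to the right and rows downward; lengths in m; the calibration is good to about 2 mm. A picture is of the moment at which its call begins.
- ticket.sign_off(): hands the job in; it is judged then, once.
The state is a dict: "time_s": time; "joints": joint angles; "qvel": joint speeds; "tau": joint torques, N m; "tool_pos": TCP position; "ee_rot": TCP orientation; "force": force on the tool from outside, world axes, zero at the start; "moment": the same for the moment, N m; "opening": finger opening in m; "grasp_force": force on a finger pad.
Only numpy, scipy, OpenCV 4.12 (cv2) and the standard library are available. Lean on these libraries where they do the work, as an engineer would, in place of code of your own. Each camera call takes 0.05 s, during which the arm holds its last target. There are 200 camera calls.

## Task

The tea carton stands on end in the middle of the grey counter tray. Without gripping or lifting it, push it near its top so that it topples over onto the green panel, then push the lying carton gently along until its end rests against the raised metal stop at that end of the tray, flat on the green panel and square with the tray. Leave the yellow panel empty and the things behind the tray where they are.

Things in the scene. Friction and masses are not known exactly. Their poses are not given: they have to be found in the camera images.
- carton_center (a point): Centre of the dark tea carton (0.1 kg, crushed by a push over 30 N), 136 mm tall as it stands on end at the start: centre 71 mm, top 139 mm above the worktop. Foot 68 mm along the tray, 66 mm across. Pushed over along the tray it turns about its foot edge and falls by itself past 27 degrees; it then lies 136 mm long, its centre about 102 mm further along and 37 mm up, its upper side 71 mm up.
- tea_carton: The same carton. Origin: middle of one of its 136 x 68 mm sides, 33 mm from its centre. y: its 136 mm length (upright at the start); x: its 68 mm width (along the tray at the start, within 5 degrees); z: its 66 mm depth.
- tray: Grey counter tray, fixed, 430 x 120 mm, 3 mm thick. Origin: its centre, at worktop height. x: its length, towards its left end as seen by the robot (roughly world +y); y: its width, roughly towards the robot; z up. Across each end stands a metal stop, 10 mm thick, 22 mm high above the worktop, its inner face 200 mm from the origin. Wall cabinets hang over the worktop beyond x = 0.66 m, from 0.5 m up.
- green_bay: Green panel set flush in the tray, 155 mm (along the tray) x 114 mm; origin: the panel's centre, at worktop height; axes as the tray's. It lies in the left or the right half of the tray, its centre 122.5 mm from the tray's, and reaches to that end's stop. This is where the carton must lie.
- yellow_bay: Yellow panel of the same size in the other half of the tray; stays empty.
- mug: White mug with dots, 93 mm high, about 78 mm across, handle to 114 mm. Bystander behind the tray; origin: centre of its underside; z up. Not to be moved.
- spice_jar_black: Spice jar with a dark lid and dark label, 41 mm across, 105 mm high. Bystander behind the tray; origin: centre of its underside; z up. Not to be moved.
- spice_jar_blue: Spice jar with a dark lid and blue label, 41 mm across, 105 mm high. Bystander behind the tray; origin: centre of its underside; z up. Not to be moved.
- pepper_mill: Wooden pepper mill, 58 mm across, 170 mm high. Bystander behind the tray; origin: centre of its underside; z up. Not to be moved.
- garlic: Garlic bulb, 50 mm across, 51 mm high. Bystander behind the tray; origin: centre of its underside; z up. Not to be moved.
- jam_jar: Jam jar with a white lid, 72 mm across, 102 mm high. Bystander behind the tray; origin: centre of its underside; z up. Not to be moved.

How it is judged:
By the outcome, as a careful person would: the job done as asked, in the order asked, and still so for the second after the job is handed in, with the robot touching nothing.
It also fails if it takes over 45 s, if anything falls off the work surface, if the arm or the gripper's body presses on something with over 40 N, if the wrist force passes 120 N, or if a joint passes its speed limit or range.

## Working session

There is one attempt and no reset: what is moved stays moved. The work goes in short steps, Python scripts to look and compute and a tool call to move; the robot and the scene stay as the last step left them, time stands still between calls to the robot, and variables do not carry over. Pictures are saved under pics/ and viewed, at most 10 in all, crops included, and the job is handed in when it is done.

Besides the shell and the picture viewer there is one more tool, called after "Request:" in YAML: its name, and indented under it one key for each argument. carry_out: Moves the arm, as the interface text tells. Its arguments: {"type":"object","properties":{"plan":{"type":"array"},"fingers":{"type":"number"}},"required":["plan"]}

```bash
mkdir -p pics; cat > h.py <<'E'
import numpy as np, cv2, sys
from rig import observe, read_camera, ticket
from scipy.spatial.transform import Rotation as R
def snap(n,tag):
    c=read_camera(n); cv2.imwrite(f'pics/{tag}.png',c['frame'][:,:,::-1]); return c
def rays(c,uv):
    K=c['intrinsics']; D=np.array([c['k1'],0,0,0,0],float)
    p=cv2.undistortPoints(np.array(uv,float).reshape(-1,1,2),K,D)[:,0]
    return np.c_[p,np.ones(len(p))]
def plane(c,uv,z):
    d=rays(c,uv)@c['extrinsics'][:3,:3].T; o=c['extrinsics'][:3,3]
    return o+d*((z-o[2])/d[:,2])[:,None]
def cloud(c):
    h,w=c['depth'].shape; uv=np.stack(np.meshgrid(np.arange(w),np.arange(h)),-1).reshape(-1,2)
    p=rays(c,uv)*c['depth'].reshape(-1,1); e=c['extrinsics']
    return (p@e[:3,:3].T+e[:3,3]).reshape(h,w,3)
E
python3 - <<'E'
from h import *
s=observe();print({k:np.round(v,3) for k,v in s.items()})
print(R.from_rotvec(s['ee_rot']).as_matrix().round(3))
for n in('side','top'):
    c=snap(n,n+'0');print(n,c['extrinsics'].round(3).tolist())
    np.savez(n+'0.npz',**c)
E
```

```text
{'time_s': np.float64(0.0), 'joints': array([-1.237,  0.412, -0.013,  1.597,  0.006,  1.134, -0.082]), 'qvel': array([-0.001, -0.   , -0.002, -0.   ,  0.001,  0.002, -0.   ]), 'tau': array([-0.0000e+00, -5.8795e+01,  6.4200e-01, -2.9107e+01, -5.4000e-02,
        1.8000e-02,  0.0000e+00]), 'tool_pos': array([0.244, 0.575, 0.222]), 'ee_rot': array([-6.270e-01, -3.078e+00,  2.000e-03]), 'force': array([ 0.256,  0.007, -0.662]), 'moment': array([-0.017,  0.031,  0.032]), 'grasp_force': np.float64(0.0), 'opening': np.float64(0.088)}
[[-0.92   0.391 -0.001]
 [ 0.391  0.92  -0.001]
 [-0.    -0.002 -1.   ]]
side [[0.701, -0.383, 0.601, -0.052], [-0.713, -0.394, 0.58, -0.616], [0.015, -0.835, -0.549, 0.703], [0.0, 0.0, 0.0, 1.0]]
top [[-0.003, -0.993, 0.121, 0.483], [-1.0, 0.003, -0.002, 0.054], [0.002, -0.121, -0.993, 1.235], [0.0, 0.0, 0.0, 1.0]]
```

View pics/side0.png

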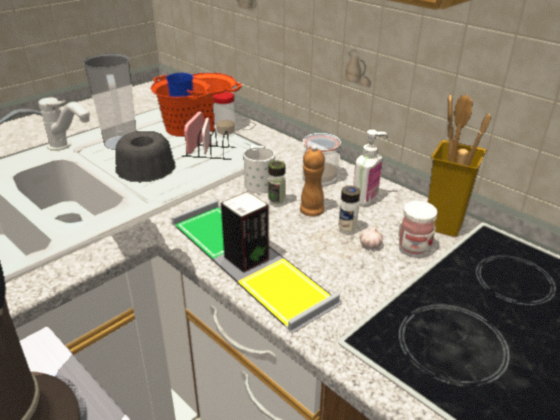

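View pics/top0.png

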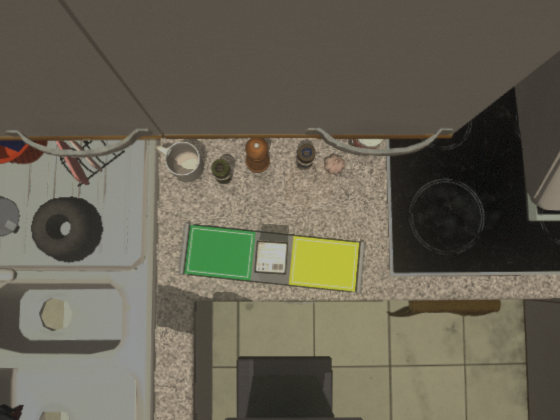

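The side view shows the carton at about (245,232), green panel at left (210,230) and yellow panel at right (287,290). In the top view green is at (220,252), carton top at (271,257) and yellow at (324,263). So the topple goes towards +y (the left end).

```bash
python3 - <<'E'
from h import *
D={n:dict(np.load(n+'0.npz')) for n in('side','top')}
for n,c in D.items():
    hsv=cv2.cvtColor(c['frame'],cv2.COLOR_RGB2HSV)
    for nm,lo,hi in(('green',(50,120,60),(80,255,255)),('yellow',(25,150,120),(34,255,255))):
        m=cv2.inRange(hsv,lo,hi);k,l,s,ce=cv2.connectedComponentsWithStats(m)
        i=1+s[1:,4].argmax(); cs=max(cv2.findContours((l==i).astype('uint8'),0,1)[0],key=cv2.contourArea)
        P=plane(c,cs.reshape(-1,2),0.003); r=cv2.minAreaRect((P[:,:2]*1000).astype(np.float32)); print(n,nm,s[i],np.round(r[0],1),np.round(r[1],1),round(r[2],2))
    C=cloud(c);X=C.reshape(-1,3);
    m=(C[...,2]>.125)&(C[...,2]<.155)&(abs(C[...,0]-.45)<.07)&(abs(C[...,1]-.08)<.1)
    v,u=np.nonzero(m); print(n,'top px',len(v),u.min(),u.max(),v.min(),v.max())
    P=plane(c,np.c_[u,v],.139);r=cv2.minAreaRect((P[:,:2]*1000).astype(np.float32));print(r, np.median(C[m],0))
    # obstacles: tall things around
    m=(C[...,2]>.02)&(C[...,2]<.4)&(C[...,0]>.3)&(C[...,0]<.7)&(abs(C[...,1]-.05)<.4)
    k,l,s,ce=cv2.connectedComponentsWithStats(m.astype('uint8'))
    for i in range(1,k):
        if s[i,4]>60:
            q=C[l==i];print('  ob',s[i,:4],q.min(0).round(3),q.max(0).round(3))
E
```

```text
side green [ 181  211   44   43 1082] [537.7 176.2] [144.9  96.1] 83.83
side yellow [ 246  263   80   57 2289] [510.  -70.2] [131.9  94.3] 83.83
side top px 565 221 256 197 223
((497.3966979980469, 43.4212532043457), (83.6581039428711, 50.40845489501953), 87.91307830810547) [0.49776514 0.04294359 0.13911764]
  ob [268 166  10  35] [0.691 0.143 0.02 ] [0.7   0.174 0.109]
  ob [221 191  48  77] [0.482 0.013 0.02 ] [0.554 0.087 0.143]
  ob [172 199  47  20] [0.484 0.239 0.02 ] [0.602 0.262 0.028]
  ob [288 292  52  32] [ 0.439 -0.167  0.02 ] [ 0.56  -0.145  0.027]
top green [ 189  230   62   46 2294] [533.5 170.4] [134.6  93.5] 83.83
top yellow [ 294  240   61   47 2359] [507.8 -73.1] [135.7  95. ] 84.02
top top px 547 254 286 256 273
((502.30078125, 53.08829116821289), (66.4045181274414, 35.13256072998047), 89.80438232421875) [0.50326262 0.05107212 0.1363421 ]
  ob [214 174  15  10] [0.694 0.15  0.021] [0.7   0.178 0.105]
  ob [254 240  34  34] [0.485 0.017 0.033] [0.554 0.087 0.143]
```

```bash
python3 - <<'E'
from h import *
T=np.array([.5206,.0486]);ex=np.array([.105,.9945]);ey=np.array([-.9945,.105])
c=dict(np.load('top0.npz'));C=cloud(c)
m=(C[...,2]>.13)&(C[...,2]<.155)&(abs(C[...,0]-.52)<.07)&(abs(C[...,1]-.05)<.1)
f=c['frame'];v,u=np.nonzero(m)
for nm,P in(('plane',plane(c,np.c_[u,v],.139)),('depth',C[m])):
    r=cv2.minAreaRect((P[:,:2]*1000).astype(np.float32));p=np.array(r[0])/1000-T
    print(nm,len(u),np.round(r[0],1),np.round(r[1],1),round(r[2],2),'tray mm',(p@ex*1000).round(1),(p@ey*1000).round(1))
# bystanders' front edge
for n in('side','top'):
    C=cloud(dict(np.load(n+'0.npz')))
    m=(C[...,2]>.03)&(C[...,2]<.2)&(C[...,0]>.58)&(C[...,0]<.75)&(abs(C[...,1]-.05)<.35)
    for y in np.arange(-.25,.4,.05):
        q=C[m&(abs(C[...,1]-y)<.025)]
        if len(q):print(n,round(y,2),np.percentile(q[:,0],2).round(3),q[:,2].max().round(3))
s=observe();M=R.from_rotvec(s['ee_rot']).as_matrix()
w=np.r_[T+ex*-.080+ey*0,.225];print('tool shift',(M.T@(w-s['tool_pos'])).round(3))
g=np.c_[np.r_[-ex,0],np.r_[-ey,0],[0,0,-1]];print(np.linalg.det(g),R.from_matrix(M.T@g).as_rotvec(degrees=True))
E
```

```text
plane 1013 [518.1  51.7] [65.4 67.7] 85.53 tray mm 2.8 2.8
depth 1013 [518.3  51.7] [65.6 68.1] 85.41 tray mm 2.9 2.7
side -0.1 0.72 0.052
side -0.05 0.727 0.11
side -0.0 0.729 0.11
side 0.05 0.727 0.17
side 0.1 0.726 0.173
side 0.15 0.694 0.11
side 0.2 0.702 0.108
side 0.25 0.7 0.097
side 0.3 0.718 0.096
top -0.1 0.723 0.049
top -0.05 0.728 0.108
top -0.0 0.728 0.107
top 0.05 0.728 0.159
top 0.1 0.725 0.168
top 0.15 0.695 0.108
top 0.2 0.701 0.106
top 0.25 0.701 0.094
top 0.3 0.717 0.093
tool shift [-0.483 -0.453 -0.002]Traceback (most recent call last):
  File "<stdin>", line 18, in <module>
  File "scipy/spatial/transform/_rotation.pyx", line 1143, in scipy.spatial.transform._rotation.Rotation.from_matrix
ValueError: Non-positive determinant (left-handed or null coordinate frame) in rotation matrix 0: [[-2.92262486e-01 -9.56367019e-01  1.21729933e-04]
 [-9.56366023e-01  2.92262362e-01  1.41131054e-03]
 [ 1.38530793e-03 -2.96054756e-04  9.99998997e-01]].
```

Carton: tray (+3,+3) mm, yaw about 1.6° off the tray, top size 68 x 66 as stated. Bystanders are all beyond x = 0.69. Moving to the yellow side, tool x along the tray.

Request:
carry_out:
  plan:
    - {"linear": [-0.02, -0.019, 0], "rot": [0, 0, 3]}
    - {"linear": [-0.05, -0.047, 0], "rot": [0, 0, 8]}
    - {"linear": [-0.085, -0.08, 0], "rot": [0, 0, 14]}
    - {"linear": [-0.12, -0.113, 0], "rot": [0, 0, 20]}
    - {"linear": [-0.155, -0.146, 0], "rot": [0, 0, 26]}
    - {"linear": [-0.19, -0.179, 0], "rot": [0, 0, 32]}
    - {"linear": [-0.225, -0.212, 0], "rot": [0, 0, 38]}
    - {"linear": [-0.26, -0.245, 0], "rot": [0, 0, 44]}
    - {"linear": [-0.295, -0.278, 0], "rot": [0, 0, 50]}
    - {"linear": [-0.33, -0.311, 0], "rot": [0, 0, 55]}
    - {"linear": [-0.36, -0.339, 0], "rot": [0, 0, 60]}
    - {"linear": [-0.38, -0.358, 0], "rot": [0, 0, 63]}
  fingers: 0.4

```text
time_s: 1.3
tool_pos: [0.4548, 0.094, 0.2227]
ee_rot: [2.15, 2.29, -0.0]
force: [0.1, -0.1, 0.4]
opening: 0.035
grasp_force: 0.0
```

```bash
cat > w.py <<'E'
from h import *
T=np.array([.5206,.0486]);ex=np.array([.105,.9945]);ey=np.array([-.9945,.105])
def to(tx,ty,z):
    s=observe();M=R.from_rotvec(s['ee_rot']).as_matrix();g=np.c_[np.r_[ex,0],np.r_[-ey,0],[0,0,-1]]
    w=np.r_[T+ex*tx+ey*ty,z];p=s['tool_pos'];q=p[:2]-T
    print('t',round(float(s['time_s']),2),'now tray',(q@ex).round(4),(q@ey).round(4),p[2].round(4),'F',s['force'].round(1),'open',round(float(s['opening']),3))
    print('shift',(M.T@(w-p)).round(4),'rot',R.from_matrix(M.T@g).as_rotvec(degrees=True).round(2))
E
python3 -c "
from w import *
to(-.085,.0025,.225)"
```

```text
t 1.3 now tray 0.0382 0.0702 0.2227 F [ 0.1 -0.1  0.4] open 0.035
shift [-0.1328  0.0461 -0.0022] rot [0.02 0.02 9.65]
```

Request:
carry_out:
  plan:
    - {"linear": [-0.04, 0.014, 0], "rot": [0, 0, 3]}
    - {"linear": [-0.08, 0.028, 0], "rot": [0, 0, 6]}
    - {"linear": [-0.115, 0.04, 0], "rot": [0, 0, 8.5]}
    - {"linear": [-0.133, 0.046, 0], "rot": [0, 0, 9.65]}
    - {"linear": [-0.133, 0.046, 0.02], "rot": [0, 0, 9.65]}
    - {"linear": [-0.133, 0.046, 0.05], "rot": [0, 0, 9.65]}
    - {"linear": [-0.133, 0.046, 0.08], "rot": [0, 0, 9.65]}
    - {"linear": [-0.133, 0.046, 0.097], "rot": [0, 0, 9.65]}
    - {"linear": [-0.133, 0.046, 0.097], "rot": [0, 0, 9.65]}
    - {"linear": [-0.133, 0.046, 0.097], "rot": [0, 0, 9.65]}

```text
time_s: 2.3
tool_pos: [0.5092, -0.032, 0.1258]
ee_rot: [-2.328, -2.109, 0.001]
force: [0.3, 0.9, 0.5]
opening: 0.0349
grasp_force: 0.0
```

```bash
python3 -c "
from w import *
to(-.04,.0025,.125);snap('side','s1')"
```

```text
t 2.3 now tray -0.0814 0.0028 0.1258 F [0.3 0.9 0.5] open 0.035
shift [0.0413 0.0006 0.0008] rot [-0.04  0.01  0.39]
```

View pics/s1.png

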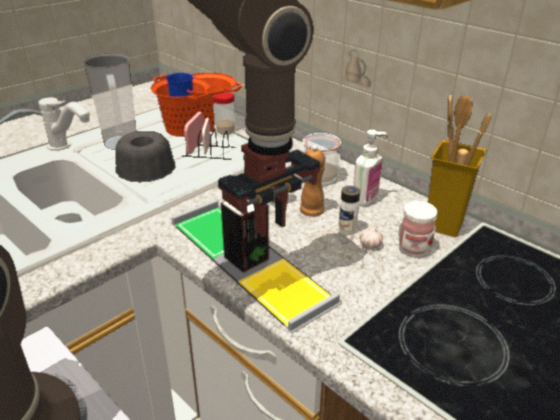

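The fingers stand behind the carton (tips at about (280,225)), on the yellow side, with the carton still upright. Now a slow push.

Request:
carry_out:
  plan:
    - {"linear": [0.01, 0, 0], "rot": [0, 0, 0.4]}
    - {"linear": [0.02, 0, 0], "rot": [0, 0, 0.4]}
    - {"linear": [0.028, 0, 0], "rot": [0, 0, 0.4]}
    - {"linear": [0.034, 0, 0], "rot": [0, 0, 0.4]}
    - {"linear": [0.039, 0, 0], "rot": [0, 0, 0.4]}
    - {"linear": [0.043, 0, 0], "rot": [0, 0, 0.4]}
    - {"linear": [0.047, 0, 0], "rot": [0, 0, 0.4]}
    - {"linear": [0.051, 0, 0], "rot": [0, 0, 0.4]}
    - {"linear": [0.055, 0, 0], "rot": [0, 0, 0.4]}
    - {"linear": [0.059, 0, 0], "rot": [0, 0, 0.4]}
    - {"linear": [0.063, 0, 0], "rot": [0, 0, 0.4]}

```text
time_s: 3.45
tool_pos: [0.5155, 0.0306, 0.1256]
ee_rot: [-2.336, -2.1, 0.0]
force: [-0.7, -0.4, -0.4]
opening: 0.0353
grasp_force: 0.1
```

```bash
python3 -c "
from w import *
to(-.04,.0025,.125);c=snap('side','s2')
cv2.imwrite('pics/s2c.png',cv2.resize(c['frame'][150:330,160:360,::-1],None,fx=3,fy=3))"
```

```text
t 3.45 now tray -0.0184 0.0032 0.1256 F [-0.7 -0.4 -0.4] open 0.035
shift [-0.0216  0.0007  0.0006] rot [-0.   -0.   -0.05]
```

View pics/s2c.png

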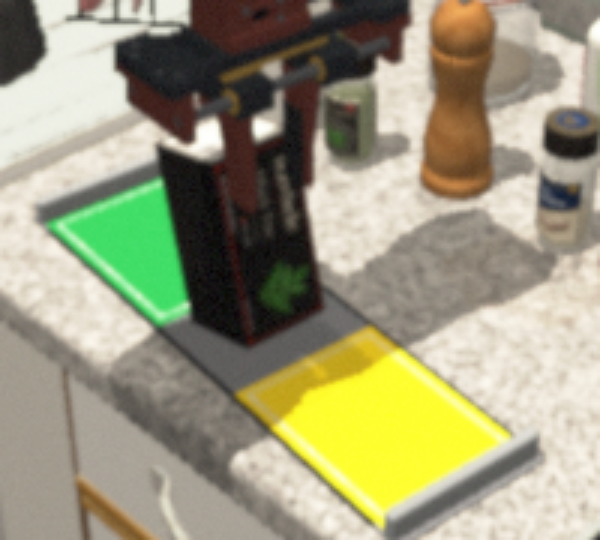

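The carton is tilting towards green, foot edge in place. Continuing.

Request:
carry_out:
  plan:
    - {"linear": [0.005, 0, 0], "rot": [0, 0, 0]}
    - {"linear": [0.01, 0, 0], "rot": [0, 0, 0]}
    - {"linear": [0.015, 0, 0], "rot": [0, 0, 0]}
    - {"linear": [0.02, 0, 0], "rot": [0, 0, 0]}
    - {"linear": [0.025, 0, 0], "rot": [0, 0, 0]}
    - {"linear": [0.03, 0, 0], "rot": [0, 0, 0]}
    - {"linear": [0.034, 0, 0], "rot": [0, 0, 0]}
    - {"linear": [0.038, 0, 0], "rot": [0, 0, 0]}
    - {"linear": [0.042, 0, 0], "rot": [0, 0, 0]}
    - {"linear": [0.046, 0, 0], "rot": [0, 0, 0]}
    - {"linear": [0.046, 0, 0], "rot": [0, 0, 0]}
    - {"linear": [0.046, 0, 0], "rot": [0, 0, 0]}

```text
time_s: 4.7
tool_pos: [0.5204, 0.0761, 0.1257]
ee_rot: [2.336, 2.101, -0.0]
force: [-0.1, -0.3, 0.3]
opening: 0.0352
grasp_force: 0.0
```

```bash
python3 -c "
from w import *
to(-.04,.0025,.125);c=snap('side','s3')
cv2.imwrite('pics/s3c.png',cv2.resize(c['frame'][150:330,160:360,::-1],None,fx=3,fy=3))"
```

```text
t 4.7 now tray 0.0273 0.0031 0.1257 F [-0.1 -0.3  0.3] open 0.035
shift [-0.0673  0.0007  0.0007] rot [ 0.    0.   -0.04]
```

View pics/s3c.png

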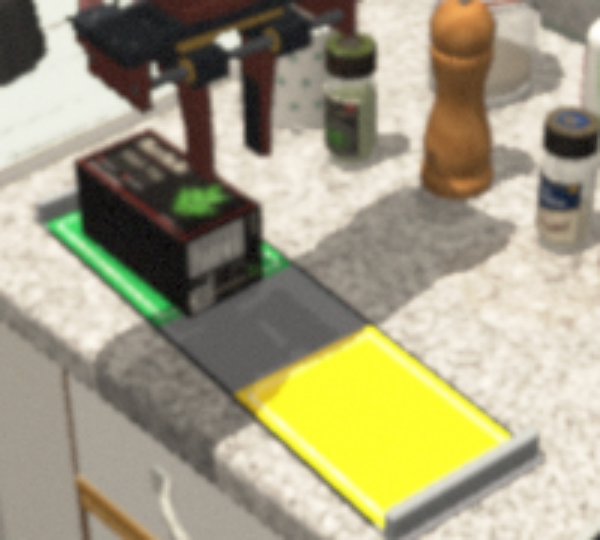

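The carton lies flat on green, its end about at px (225,270) and slightly short of the stop. Backing off, then lowering.

Request:
carry_out:
  plan:
    - {"linear": [-0.02, 0, 0], "rot": [0, 0, 0]}
    - {"linear": [-0.05, 0, 0], "rot": [0, 0, 0]}
    - {"linear": [-0.08, 0, 0], "rot": [0, 0, 0]}
    - {"linear": [-0.09, 0, 0], "rot": [0, 0, 0]}
    - {"linear": [-0.09, 0, 0.025], "rot": [0, 0, 0]}
    - {"linear": [-0.09, 0, 0.06], "rot": [0, 0, 0]}
    - {"linear": [-0.09, 0, 0.085], "rot": [0, 0, 0]}
    - {"linear": [-0.09, 0, 0.09], "rot": [0, 0, 0]}
    - {"linear": [-0.09, 0, 0.09], "rot": [0, 0, 0]}

```text
time_s: 5.65
tool_pos: [0.5105, -0.0133, 0.0353]
ee_rot: [-2.335, -2.1, 0.002]
force: [-0.0, -0.8, 0.2]
opening: 0.0351
grasp_force: 0.0
```

```bash
cat >> w.py <<'E'
def carton(tag):
    for n in('top','side'):
        c=snap(n,n+tag);C=cloud(c);q=C[...,:2]-T;a=q@ex;b=q@ey
        m=((C[...,2]>.06)&(C[...,2]<.082)&(a>.03)&(a<.25)&(abs(b)<.07)).astype('uint8')
        k,l,s,_=cv2.connectedComponentsWithStats(m);v,u=np.nonzero(l==1+s[1:,4].argmax())
        P=plane(c,np.c_[u,v],.071);r=cv2.minAreaRect((P[:,:2]*1000).astype(np.float32));p=np.array(r[0])/1000-T
        print(n,len(u),'size',np.round(r[1],1),'ang',round(r[2],2),'(tray 83.9) tray mm',(p@ex*1000).round(1),(p@ey*1000).round(1),'a range',np.percentile((P[:,:2]-T)@ex,[.5,99.5]).round(4))
E
python3 -c "
from w import *
to(.03,.0,.036);carton('4')"
```

```text
t 5.65 now tray -0.0626 0.0035 0.0353 F [-0.  -0.8  0.2] open 0.035
shift [ 0.0926  0.0034 -0.0008] rot [-0.09  0.02 -0.05]
top 1841 size [134.8  67. ] ang 86.28 (tray 83.9) tray mm 106.2 7.2 a range [0.0394 0.173 ]
side 917 size [136.9  76.7] ang 86.21 (tray 83.9) tray mm 105.0 9.8 a range [0.0428 0.1729]
```

Sizes fit (135 x 67); the carton lies 27 mm short of the stop, 2.4° off square. A two-finger push along the tray will square it.

Request:
carry_out:
  plan:
    - {"linear": [0.03, -0.002, 0], "rot": [0, 0, 0]}
    - {"linear": [0.06, -0.003, 0], "rot": [0, 0, 0]}
    - {"linear": [0.08, -0.003, 0], "rot": [0, 0, 0]}
    - {"linear": [0.086, -0.003, 0], "rot": [0, 0, 0]}
    - {"linear": [0.09, -0.003, 0], "rot": [0, 0, 0]}
    - {"linear": [0.094, -0.003, 0], "rot": [0, 0, 0]}
    - {"linear": [0.098, -0.003, 0], "rot": [0, 0, 0]}
    - {"linear": [0.102, -0.003, 0], "rot": [0, 0, 0]}
    - {"linear": [0.106, -0.003, 0], "rot": [0, 0, 0]}
    - {"linear": [0.11, -0.003, 0], "rot": [0, 0, 0]}
    - {"linear": [0.11, -0.003, 0], "rot": [0, 0, 0]}

```text
time_s: 6.85
tool_pos: [0.5196, 0.097, 0.0356]
ee_rot: [-2.335, -2.101, -0.0]
force: [-0.0, -0.1, -0.4]
opening: 0.0351
grasp_force: 0.0
```

```bash
python3 -c "
from w import *
to(.054,.007,.036);carton('5')"
```

```text
t 6.85 now tray 0.048 0.0061 0.0356 F [-0.  -0.1 -0.4] open 0.035
shift [ 0.006  -0.0009 -0.0004] rot [-0.   -0.02 -0.  ]
top 684 size [53.5 67.1] ang 84.18 (tray 83.9) tray mm 169.3 5.3 a range [0.1433 0.1958]
side 366 size [70.8 75. ] ang 83.39 (tray 83.9) tray mm 58.0 7.9 a range [0.0254 0.0931]
```

Square now (84.2° against 83.9°), about 4 mm to go.

Request:
carry_out:
  plan:
    - {"linear": [0.001, 0, 0], "rot": [0, 0, 0]}
    - {"linear": [0.002, 0, 0], "rot": [0, 0, 0]}
    - {"linear": [0.003, 0, 0], "rot": [0, 0, 0]}
    - {"linear": [0.003, 0, 0], "rot": [0, 0, 0]}

```text
time_s: 7.35
tool_pos: [0.5198, 0.0994, 0.0356]
ee_rot: [-2.336, -2.101, -0.0]
force: [0.2, -0.2, -0.1]
opening: 0.0355
grasp_force: 0.0
```

Request:
carry_out:
  plan:
    - {"linear": [0.0005, 0, 0], "rot": [0, 0, 0]}
    - {"linear": [0.001, 0, 0], "rot": [0, 0, 0]}
    - {"linear": [0.001, 0, 0], "rot": [0, 0, 0]}

```text
time_s: 7.65
tool_pos: [0.52, 0.1003, 0.0356]
ee_rot: [-2.336, -2.101, -0.0]
force: [-0.7, 0.5, -0.0]
opening: 0.0347
grasp_force: 0.0
```

Request:
carry_out:
  plan:
    - {"linear": [0.0005, 0, 0], "rot": [0, 0, 0]}
    - {"linear": [0.001, 0, 0], "rot": [0, 0, 0]}
    - {"linear": [0.001, 0, 0], "rot": [0, 0, 0]}

```text
time_s: 7.95
tool_pos: [0.52, 0.1011, 0.0357]
ee_rot: [2.336, 2.1, -0.0]
force: [-1.3, -0.9, -0.3]
opening: 0.035
grasp_force: 0.5
```

Request:
carry_out:
  plan:
    - {"linear": [0.0005, 0, 0], "rot": [0, 0, 0]}
    - {"linear": [0.001, 0, 0], "rot": [0, 0, 0]}
    - {"linear": [0.001, 0, 0], "rot": [0, 0, 0]}

```text
time_s: 8.25
tool_pos: [0.5199, 0.1012, 0.0357]
ee_rot: [2.337, 2.099, -0.002]
force: [-0.5, -5.0, 2.9]
opening: 0.0354
grasp_force: 2.5
```

Request:
carry_out:
  plan:
    - {"linear": [0.0005, 0, 0], "rot": [0, 0, 0]}
    - {"linear": [0.001, 0, 0], "rot": [0, 0, 0]}
    - {"linear": [0.001, 0, 0], "rot": [0, 0, 0]}

```text
time_s: 8.55
tool_pos: [0.5199, 0.1012, 0.0356]
ee_rot: [2.337, 2.098, -0.003]
force: [-1.8, -7.3, 2.9]
opening: 0.0351
grasp_force: 3.9
```

Motion has stopped with the force rising to 7 N: the carton is against the stop. Backing off and rising clear.

Request:
carry_out:
  plan:
    - {"linear": [-0.002, 0, 0], "rot": [0, 0, 0]}
    - {"linear": [-0.006, 0, 0], "rot": [0, 0, 0]}
    - {"linear": [-0.02, 0, 0], "rot": [0, 0, 0]}
    - {"linear": [-0.05, 0, 0], "rot": [0, 0, 0]}
    - {"linear": [-0.09, 0, 0], "rot": [0, 0, 0]}
    - {"linear": [-0.11, 0, -0.03], "rot": [0, 0, 0]}
    - {"linear": [-0.12, 0, -0.07], "rot": [0, 0, 0]}
    - {"linear": [-0.13, 0, -0.11], "rot": [0, 0, 0]}
    - {"linear": [-0.15, 0, -0.14], "rot": [0, 0, 0]}
    - {"linear": [-0.16, 0, -0.15], "rot": [0, 0, 0]}
    - {"linear": [-0.16, 0, -0.15], "rot": [0, 0, 0]}

```text
time_s: 9.65
tool_pos: [0.5038, -0.0577, 0.1868]
ee_rot: [2.338, 2.097, 0.004]
force: [-1.1, -0.3, -0.5]
opening: 0.0349
grasp_force: 0.0
```

```bash
python3 -c "
from w import *
carton('6');c=cv2.imread('pics/side6.png')
cv2.imwrite('pics/s6c.png',cv2.resize(c[130:330,140:360],None,fx=3,fy=3,interpolation=2))
for n in('top','side'):
    a=dict(np.load(n+'0.npz'))['frame'].astype(int);b=cv2.imread(f'pics/{n}6.png')[:,:,::-1].astype(int)
to(0,0,.2)"
```

```text
top 1850 size [135.1  67.2] ang 83.95 (tray 83.9) tray mm 132.4 5.3 a range [0.0654 0.1992]
side 1331 size [150.2  76.6] ang 84.08 (tray 83.9) tray mm 124.8 7.9 a range [0.0519 0.1983]
t 9.75 now tray -0.1053 0.0069 0.1845 F [-0.   0.5  0.1] open 0.035
shift [ 0.1053  0.0068 -0.0154] rot [-0.07 -0.03 -0.05]
```

View pics/s6c.png

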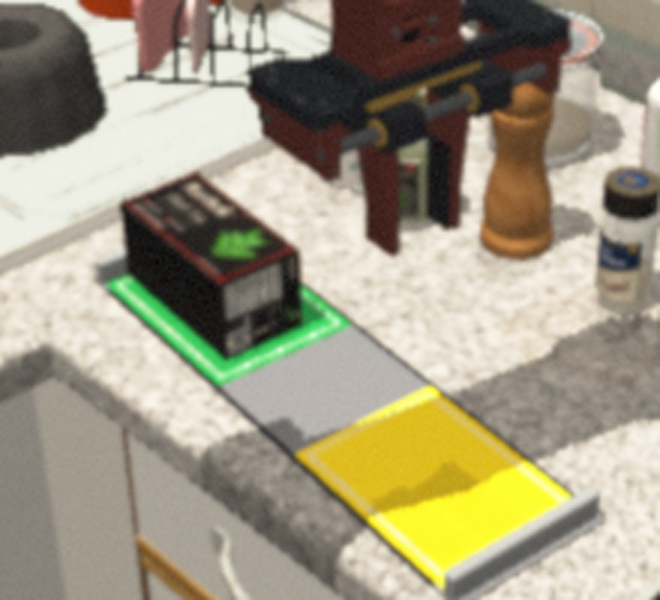

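The carton lies flat at crop (215,265), centre at tray +132 mm as required and square to within about 0.1°. The yellow panel (440,480) is empty and the arm is clear of everything.

```bash
python3 -c "
from rig import ticket
print(ticket.sign_off())"
```

```text
the job is handed in; nothing more can be done
None
```

I toppled the tea carton onto the green panel and pushed it up against the stop; it lies flat and square with the tray. The yellow panel is empty, the things behind the tray were never touched, and I handed the job in at about 10 s on the robot's clock.

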